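# Peel the top drawer tray off its clinging nest and hold it out over the desk mat

### The job

The four drawer trays on the desk are nested in a pack and cling to one another. Peel off the top one: take it by its corner tab and tilt that corner up by a good 3 cm while the opposite corner still sits in the nest, then lift it clear, leaving the other three trays nested where they stand, and carry it over the middle of the grey desk mat. Finish while still holding it there by the tab, level, right way up and still, a hand's width (10 cm) or more above the mat: do not put it down or let go, and leave the pen pot, the stapler and the mouse alone.

Things in the scene. Friction and masses are not known exactly. Their poses are not given: they have to be found in the camera images.
- tray_top: The tray to take: top of a pack of four equal white plastic drawer trays. Rim 210 mm (its x) by 150 mm (its y), 36 mm deep, with upright walls that step in twice, 95 to 170 g. Rolled rim 10 mm wide, its skirt 22 to 36 mm above the underside. Origin: centre of the underside, 42 mm above the desk at the start; z points up out of the open side. Its only tab is at its -x, -y corner.
- top_tab (a point): Middle of the top tray's corner tab, a bar 16 mm wide, 12 mm high (24 to 36 mm above the underside), sticking out along the tray's diagonal (35.5 degrees from the long side). The point is 147 mm from the tray's centre axis, 30 mm above its underside, 72 mm above the desk at the start; the bar goes on 19 mm outward and 26 mm inward to the rim. Pinch it across its width.
- top_far_corner (a point): Top of the top tray's rim at the corner diagonally opposite the tab, 36 mm above the underside, 118 mm from the centre axis. In the nest the tray's rim skirt stands on the rim below, 64 mm above the desk, and its walls have 2 mm of play, so it can be swung up about this corner by some 7 degrees before the far walls bind a little.
- tray_second: The tray just under the top one, same shape but turned end for end, its tab at the opposite corner. Origin: centre of its underside, 28 mm above the desk; trays nest 14 mm apart. Must stay. Four small spring nubs in each rim, near the corners, grip the tray nested in it: each holds it down by friction with 0.6 to 0.9 N and lets go once the tray is 9 mm up at that nub.
- tray_third: The third tray down, same shape, turned as the top one, so its tab lies straight under the top tray's, 28 mm lower. Origin: centre of its underside, 14 mm above the desk. Must stay.
- tray_bottom: The bottom tray, same shape, loose on the desk, turned as the second. Origin: centre of its underside, on the desk, z up. Must stay. The three lower trays together weigh 390 g.
- mat_middle (a point): Middle of the top of the grey felt desk mat, 260 mm (its x) by 320 mm (its y), 3 mm thick, lying flat and fixed on the other half of the desk from the pack (either half).
- pen_pot_middle (a point): Bystander: a dark metal pen pot, 80 mm across and 95 mm high, pens standing up to 150 mm; the point is at its middle, 48 mm up.
- stapler_middle (a point): Bystander: a black stapler, 135 mm long (its x), 34 mm wide, 52 mm high; the point is at its middle, 25 mm up.
- mouse_middle (a point): Bystander: a black computer mouse, 110 mm long (its x), 62 mm wide, 36 mm high; the point is at its middle, 15 mm up.

How it is judged:
On the way:
1. the tab's corner of the top tray is tilted up at least 20 mm off the nest while the opposite corner has risen less than 8 mm, the tray held by its tab (z of top_tab in the frame of tray_second above 0.064 m and z of top_far_corner in the frame of tray_second below 0.058 m and angle between tray_second's own z axis and vertical below 0.05 rad and contact force between the fingers and tray_top above 0.5 N and distance between the grasp point and top_tab below 0.035 m), for 0.1 s.
At the end, for the whole second after the job is handed in: The top tray hangs still from the fingers by its tab, level within 11 degrees, centre within 80 mm of the mat's middle, underside 80 mm or more up; the other three trays are still nested, level and within 30 mm of where they stood; bystanders within 20 mm (contact force between the fingers and tray_top above 0.5 N and distance between the grasp point and top_tab below 0.035 m and horizontal distance between tray_top and mat_middle below 0.08 m and height (world z) of tray_top above 0.08 m and angle between tray_top's own z axis and vertical below 0.2 rad and linear speed of tray_top below 0.03 m/s and angular speed of tray_top below 0.2 rad/s and distance of each of tray_second, tray_third, tray_bottom from where it was at the start of the episode below 0.03 m and angle between each of tray_second, tray_third, tray_bottom's own z axis and vertical below 0.05 rad and z of tray_second in the frame of tray_third below 0.018 m and z of tray_third in the frame of tray_bottom below 0.018 m and distance of each of pen_pot_middle, stapler_middle, mouse_middle from where it was at the start of the episode below 0.02 m); the arm keeps its last pose, push and grip.
It fails at once if a lower tray of the pack is dragged or lifted more than 40 mm (distance of any of tray_second, tray_third, tray_bottom from where it was at the start of the episode above 0.04 m).
It fails at once if the pen pot, stapler or mouse is pushed 20 mm or tipped (distance of any of pen_pot_middle, stapler_middle, mouse_middle from where it was at the start of the episode above 0.02 m or angle between any of pen_pot_middle, stapler_middle, mouse_middle's own z axis and vertical above 0.35 rad).
It also fails if it takes over 42 s, if anything falls off the work surface, if the arm or the gripper's body presses on something with over 40 N, if the wrist force passes 120 N, or if a joint passes its speed limit or range.

### The arm

A 6-joint arm with a two-finger parallel gripper is mounted at the origin on the work surface. World frame = base frame: x ahead of the robot, y to its left, z up, the work surface at z = 0. Lengths are in m, angles in rad, forces in N, time in s.
With the tool pointing down it reaches from about 0.35 to 0.85 m from the base axis. Payload 8.1 kg.
Tool frame: the origin (TCP) lies at the centre of the arm's flange, where the gripper is bolted on; the fingertips stand 186 mm ahead of it and the grasp point (between the pads) lies 167 mm ahead of it; z points along the fingers, y is the direction in which the jaws open and shut (so a half turn about z gives the same grasp; the last joint's range is limited). The gripper opens to 93 mm and grips with 3 to 60 N. Pads are 15 mm wide; open, the fingers measure 128 mm over their backs; the gripper's body (75 mm by 188 mm) begins 65 mm behind the grasp point.
Start: joints at [1.214, 0.13, 1.488, -0, 1.523, -0.085], TCP at [0.161, 0.578, 0.405] pointing down, gripper open.
Joint ranges: [-2.96, 2.96], [-0.89, 2.26], [0.02, 2.5], [-1.34, 4.48], [0, 2.73], [-2.66, 2.66]. Speed limits (rad/s): [2.39, 2.39, 2.79, 3.14, 3.14, 3.14].

### API

Orientations are given as a rotation vector (axis times angle).
In Python, from plant import robot, viewer, order gives the robot as it stands.
- The arm moves only by the tool apply_moves, never from a script. Its argument "deltas" is a list of rows, each a list of 3 entries, a list of its own where there are three numbers: the finger opening in mm, from 0 to 93, then the shift along the tool's x, y, z in mm, then the turn about the tool's z in rad. In form: [[grip, [dx, dy, dz], yaw], ...]. A call has 1 to 5 rows; each row shifts and turns the commanded pose from where the row before left it, along the tool's axes as they then stand; what a row does not reach is not made up. A row lasts 1/8 s, in which the tool goes at most 62.5 mm and 10.7 degrees, less where a joint would pass 70% of its speed; a pose out of reach is approached as far as the arm can. A call is refused whole if a number of a shift passes 62.5 or a number of a turn 0.188, either way. A call with a gripper value outside its range is refused whole. The fingers move at their own pace and stop on an object; "grip_force" is the grip in N (left out, the last holds). Time passes only in rows, so rows that do not move let the fingers close. It gives the time, the measured TCP pose, the force and the opening at its end, in the units of the state.
- robot.read_state(): the state, without advancing time (a new reading comes with each control period).
- viewer.read_camera(name): name is "scene" or "top" or "wrist"; returns the picture (420x560x3 uint8, blue, green, red); there is no depth.
- viewer.get_calibration(name): a dict with "fx", "fy", "cx", "cy" (pixels), "R" (3x3) and "t" (3): a world point X has camera coordinates R X + t. Camera axes: x right, y down, z forward; pixel columns grow to the right and rows downward; lengths in m; the calibration is good to about 2 mm. A picture is of the moment at which its call begins: read the wrist's pose just before it. get_calibration takes no time and is no camera call; for the wrist camera it gives the pose at the moment of the call.
- order.close_job(): hands the job in, once; it reports no verdict.
The state is a dict: "t": time; "q": joint angles; "dq": joint speeds; "joint_torque": joint torques, N m; "tool_pos": TCP position; "orientation": TCP orientation; "force": force on the tool from outside, world axes, zero at the start; "wrist_torque": the same for the moment, N m; "opening": finger opening in m.
Only numpy, scipy, OpenCV 4.12 (cv2) and the standard library are available. Lean on these libraries where they do the work, as an engineer would, in place of code of your own. Each camera call takes 0.05 s, during which the arm holds its last target. There are 200 camera calls.

## Working session

There is one attempt and no reset: what is moved stays moved. The work goes in short steps, Python scripts to look and compute and a tool call to move; the robot and the scene stay as the last step left them, time stands still between calls to the robot, and variables do not carry over. Pictures are saved under pics/ and viewed, about 8 in all and at most 12, crops included, and the job is handed in when it is done.

Besides the shell and the picture viewer there is one more tool, called after "Call:" as name([rows], argument=value, ...), one row to a line, values as JSON. apply_moves: Moves the arm, as the interface text tells. Its arguments: {"type":"object","properties":{"deltas":{"type":"array"},"grip_force":{"type":"number"}},"required":["deltas"]}

```bash
mkdir -p pics; ls
cat > h.py <<'E'
import numpy as np, cv2
from plant import robot, viewer, order
from scipy.spatial.transform import Rotation as Ro
def cal(n):
    c=viewer.get_calibration(n); return c,np.array(c["R"]),np.array(c["t"])
def ray(n,u,v,z,C=None):
    c,R,t=C or cal(n); d=R.T@np.array([(u-c["cx"])/c["fx"],(v-c["cy"])/c["fy"],1]); o=-R.T@t
    return o+d*(z-o[2])/d[2]
def proj(n,X,C=None):
    c,R,t=C or cal(n); p=R@np.array(X)+t
    return np.array([c["fx"]*p[0]/p[2]+c["cx"],c["fy"]*p[1]/p[2]+c["cy"]])
E
python3 - <<'E'
from h import *
for n in("top","scene"):
    cv2.imwrite(f"pics/{n}0.png",np.array(viewer.read_camera(n)))
    c,R,t=cal(n); print(n,c["fx"],c["cx"],c["cy"],(-R.T@t).round(3),R.round(2).tolist())
s=robot.read_state(); print(s["t"],s["orientation"],s["tool_pos"])
E
```

```text
pics
top 525.2507176851027 280.6277604707694 207.7160819434598 [ 0.419 -0.012  1.644] [[-0.01, -1.0, -0.01], [-0.99, 0.01, -0.11], [0.11, 0.0, -0.99]]
scene 438.11570479504627 283.57839031283675 203.75552421314455 [ 1.131 -0.815  0.721] [[0.82, 0.58, 0.0], [0.32, -0.44, -0.84], [-0.48, 0.69, -0.54]]
0.1 [-4.25551478e-01 -3.11232124e+00  2.51370607e-03] [0.16097789 0.57778425 0.40381455]
```

View pics/top0.png

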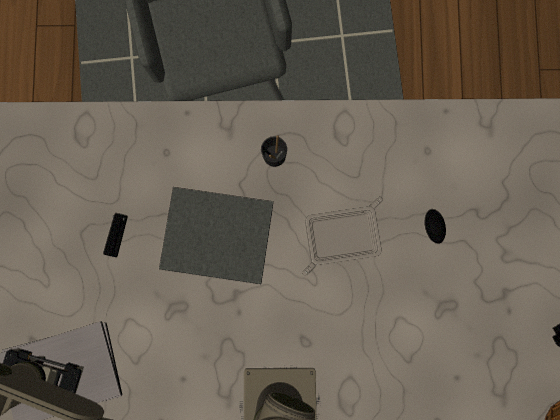

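View pics/scene0.png

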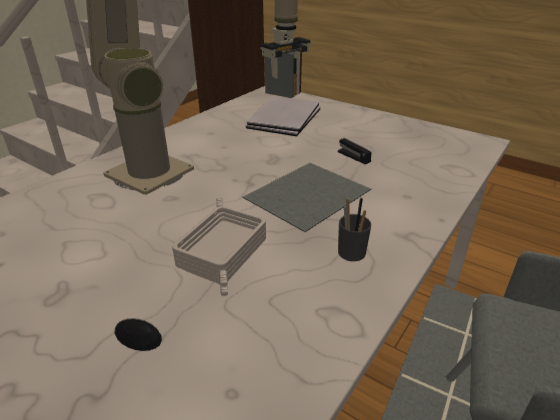

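The top view shows the pack at about (343,234), with tabs at (308,269) and (378,201). The mat is at (217,235), the pot at (274,151), the stapler at (116,235) and the mouse at (435,226). I'll zoom in to tell which tab belongs to the top tray.

Run:
```python
from h import *
a=cv2.imread("pics/top0.png")[190:285,290:395]; b=cv2.imread("pics/scene0.png")[190:300,165:275]
f=lambda i:cv2.resize(i,(400,400*i.shape[0]//i.shape[1]),interpolation=cv2.INTER_CUBIC)
a,b=f(a),f(b); h=min(len(a),len(b)); cv2.imwrite("pics/z.png",np.hstack([a[:h],b[:h]]))
for z in(.003,):
  print("mat corners",[ray("top",u,v,z).round(3).tolist() for u,v in((174,187),(274,202),(261,284),(159,269))])
for n,u,v,z in(("pot",274,151,.09),("stapler",116,235,.03),("mouse",435,226,.02),("tabA",308,269,.072),("tabB",378,201,.072),("tray",343.5,234.5,.078)): print(n,ray("top",u,v,z).round(3))
for n,u,v,z in(("tabA",219,202,.07),("tabB",224,283,.07)): print(n,ray("scene",u,v,z).round(3))
```

```text
mat corners [[0.669, 0.331, 0.003], [0.619, 0.016, 0.003], [0.364, 0.057, 0.003], [0.412, 0.374, 0.003]]
pot [0.763 0.013 0.09 ]
stapler [0.517 0.502 0.03 ]
mouse [ 0.538 -0.483  0.02 ]
tabA [ 0.409 -0.086  0.072]
tabB [ 0.611 -0.299  0.072]
tray [ 0.511 -0.192  0.078]
tabA [ 0.404 -0.089  0.07 ]
tabB [ 0.63  -0.321  0.07 ]
```

View pics/z.png

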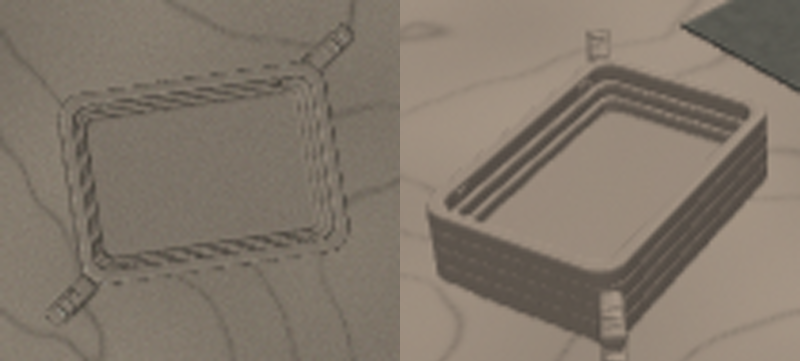

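Run:
```python
from h import *
c=np.array([.511,-.192])
im=cv2.imread("pics/scene0.png"); K=8
x0,y0=195,185; big=[]
rim=[ray("top",290+u/3.81,190+v/3.81,.078)[:2] for u,v in((62,100),(320,66),(348,248),(95,285))]
print(np.round(rim,3).tolist(), [np.linalg.norm(rim[i]-rim[i-1]).round(3) for i in range(4)], np.mean(rim,0))
for nm,d in(("A",np.array([-.102,.106])),("B",np.array([.1,-.107]))):
    d/=np.linalg.norm(d)
    for z in(.078,.064): print(nm,z,[proj("scene",[*(c+r*d),z]).round(1).tolist() for r in(.121,.166)])
a=im[190:222,200:240];b=im[262:304,205:245]
f=lambda i:cv2.resize(i,None,fx=10,fy=10,interpolation=cv2.INTER_CUBIC)
a,b=f(a),f(b); a=cv2.copyMakeBorder(a,0,len(b)-len(a),0,0,0); cv2.imwrite("pics/z2.png",np.hstack([a,b]))
```

```text
[[0.566, -0.082], [0.591, -0.285], [0.449, -0.303], [0.421, -0.106]] [np.float64(0.147), np.float64(0.205), np.float64(0.144), np.float64(0.199)] [ 0.50691268 -0.19417181]
A 0.078 [[221.1, 204.8], [220.5, 196.1]]
A 0.064 [[221.4, 209.2], [220.9, 200.3]]
B 0.078 [[223.8, 263.5], [224.3, 277.2]]
B 0.064 [[224.2, 268.3], [224.7, 282.1]]
```

View pics/z2.png

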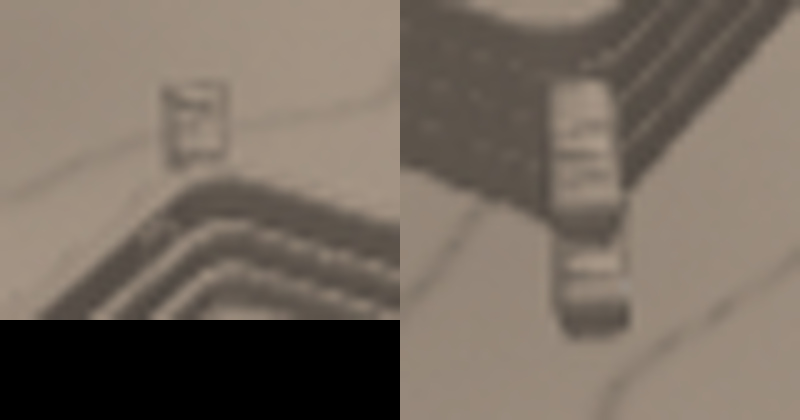

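Tab B's outer end is at row 282 and its lower tab's base at about 295. That fits heights of 64 and 24 mm, so B belongs to the second and bottom trays. The top tray's tab is therefore A, near (0.409, -0.086). I'll move above it.

Call:
apply_moves([
  [93,[-40,-31.5,6],0],
  [93,[-40,-31.5,6],0],
  [93,[-40,-31.5,6],0],
  [93,[-40,-31.5,6],0],
  [93,[-40,-31.5,6],0],
], grip_force=8)

```text
t: 0.72
tool_pos: [0.312, 0.3711, 0.3742]
orientation: [-0.425, -3.112, 0.001]
force: [-0.5, -0.4, -1.0]
opening: 0.0931
```

Call:
apply_moves([
  [93,[-40,-31.5,6],0],
  [93,[-40,-31.5,6],0],
  [93,[-40,-31.5,6],0],
  [93,[-14,-46,6],0],
  [93,[-14,-46,6],0],
])

```text
t: 1.35
tool_pos: [0.4039, 0.1516, 0.3441]
orientation: [-0.426, -3.112, 0.001]
force: [-0.4, -0.1, 0.2]
opening: 0.0929
```

Call:
apply_moves([
  [93,[-14,-46,6],0],
  [93,[-14,-46,6],0],
  [93,[-14,-46,0],0],
  [93,[-14,-46,0],0],
  [93,[-14,-46,0],0],
])

```text
t: 1.98
tool_pos: [0.4092, -0.0887, 0.3326]
orientation: [0.426, 3.113, 0.0]
force: [0.4, 0.6, -0.3]
opening: 0.093
```

Call:
apply_moves([
  [93,[0,0,0],0.18],
  [93,[0,0,0],0.18],
  [93,[0,0,0],0.18],
  [93,[0,0,0],0],
])

```text
t: 2.48
tool_pos: [0.4094, -0.0871, 0.3324]
orientation: [-1.239, -2.886, 0.0]
force: [-0.6, -0.4, -0.2]
opening: 0.0931
```

Run:
```python
from h import *
s=robot.read_state(); print(s["t"],s["tool_pos"],np.array(s["q"]).round(2),s["force"])
M=Ro.from_rotvec(s["orientation"]).as_matrix(); print(M.round(3))
im=np.array(viewer.read_camera("wrist")); cv2.imwrite("pics/w1.png",im)
print("expect tab",proj("wrist",[.409,-.086,.078]),"centre",proj("wrist",[.509,-.193,.078]))
```

```text
2.475 [ 0.40943115 -0.08714643  0.33237631] [-0.33 -0.34  2.06  0.    1.42 -1.09] [-0.59550865 -0.39018395 -0.21720462]
[[-0.689  0.725 -0.001]
 [ 0.725  0.689  0.   ]
 [ 0.001 -0.    -1.   ]]
expect tab [284.87400755 211.98678448] centre [282.59180793 384.22353952]
```

View pics/w1.png

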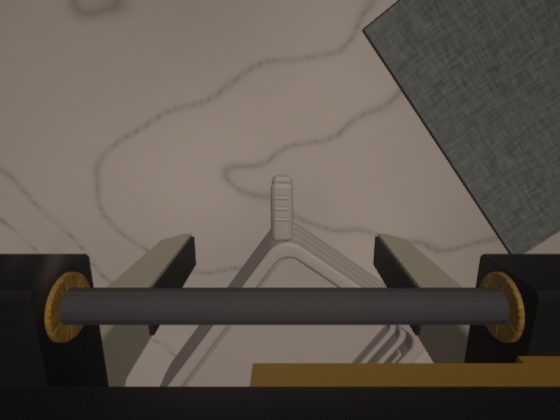

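The tab runs in columns 272–293 from about row 182 to row 240. It's flush with the top rim, which confirms it's the top tray's. It's aligned with the tool x direction.

Run:
```python
from h import *
s=robot.read_state(); C=cal("wrist"); print((-C[1].T@C[2]).round(3))
M=Ro.from_rotvec(s["orientation"]).as_matrix(); tp=np.array(s["tool_pos"])
for u,v in((282,177),(282,183),(282.5,240),(272,210),(293,210)):
    X=ray("wrist",u,v,.078); print(u,v,X.round(4),"tool:",(M.T@(X-tp)*1e3).round(1))
```

```text
[ 0.362 -0.038  0.312]
282 177 [ 0.3901 -0.0692  0.078 ] tool: [ 26.3  -1.5 254.5]
282 183 [ 0.393  -0.0722  0.078 ] tool: [ 22.   -1.5 254.5]
282.5 240 [ 0.4224 -0.1025  0.078 ] tool: [-20.2  -1.2 254.4]
272 210 [ 0.4014 -0.0913  0.078 ] tool: [  2.5  -8.6 254.5]
293 210 [ 0.4122 -0.0809  0.078 ] tool: [  2.5   6.3 254.5]
```

Call:
apply_moves([
  [93,[3,-1,25],0],
  [60,[0,0,25],0],
  [50,[0,0,25],0],
  [40,[0,0,16],0],
  [30,[0,0,0],0],
])

```text
t: 3.15
tool_pos: [0.4062, -0.0854, 0.2406]
orientation: [-1.237, -2.885, 0.0]
force: [0.0, 0.0, -0.4]
opening: 0.0577
```

Call:
apply_moves([
  [24,[0,0,0],0],
  [18,[0,0,0],0],
  [10,[0,0,0],0],
  [5,[0,0,0],0],
  [5,[0,0,0],0],
], grip_force=8)

```text
t: 3.78
tool_pos: [0.4069, -0.0858, 0.242]
orientation: [1.24, 2.886, -0.0]
force: [-0.9, 0.0, 2.4]
opening: 0.0157
```

Run:
```python
from h import *
s=robot.read_state(); print(s["t"],s["tool_pos"],s["force"],s["wrist_torque"],s["opening"])
a=np.array(viewer.read_camera("wrist")); b=np.array(viewer.read_camera("scene")); cv2.imwrite("pics/s1.png",b)
f=cv2.resize(b[150:310,140:300],(400,400)); cv2.imwrite("pics/w2.png",np.hstack([cv2.resize(a,(400,300)),f[50:350]]))
```

```text
3.775 [ 0.40693349 -0.08576857  0.24204955] [-0.94248512  0.03360393  2.43387616] [-0.11022143  0.17193471 -0.05593796] 0.015721906407593425
```

View pics/w2.png

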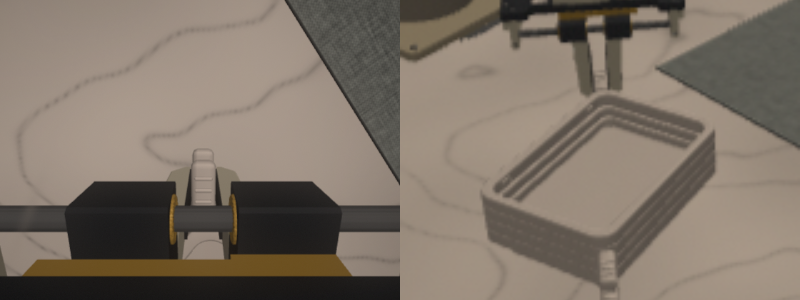

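The tab is pinched (opening 15.7 mm). I'll tilt it up gently.

Call:
apply_moves([
  [5,[0,0,-3],0],
  [5,[0,0,-3],0],
  [5,[0,0,-3],0],
  [5,[0,0,-3],0],
  [5,[0,0,0],0],
])

```text
t: 4.5
tool_pos: [0.4068, -0.0856, 0.254]
orientation: [1.24, 2.886, 0.0]
force: [-0.9, -0.3, -0.1]
opening: 0.0159
```

Call:
apply_moves([
  [5,[-0.3,0,-3],0],
  [5,[-0.3,0,-3],0],
  [5,[-0.3,0,-3],0],
  [5,[-0.3,0,-3],0],
  [5,[0,0,0],0],
])

```text
t: 5.12
tool_pos: [0.4078, -0.0865, 0.2661]
orientation: [1.24, 2.886, 0.0]
force: [-0.3, -0.6, -0.9]
opening: 0.0158
```

Run:
```python
from h import *
s=robot.read_state(); print(s["t"],s["tool_pos"],s["force"],s["wrist_torque"],s["opening"])
a=np.array(viewer.read_camera("wrist")); b=np.array(viewer.read_camera("scene")); cv2.imwrite("pics/s2.png",b)
o=cv2.imread("pics/s1.png")
g=lambda i:cv2.resize(i[185:305,160:290],(400,370),interpolation=cv2.INTER_CUBIC)
cv2.imwrite("pics/c2.png",np.hstack([g(o),g(b)]))
```

```text
5.125 [ 0.40779882 -0.08654689  0.2660748 ] [-0.34344396 -0.60347444 -0.9053309 ] [ 0.01688785  0.00192012 -0.06041855] 0.01582835485051532
```

View pics/c2.png

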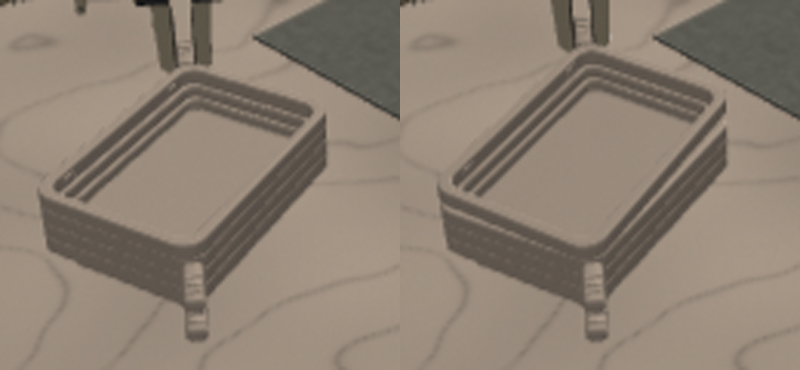

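The tray swung about its far corner and the lower trays stayed put. I'll tilt to the full 3 cm, hold, ease back to about 22 mm to leave a margin for ending level, then clamp hard and lift.

Call:
apply_moves([
  [5,[-0.3,0,-3],0],
  [5,[-0.3,0,-3.5],0],
  [5,[0,0,0],0],
  [5,[0,0,0],0],
  [5,[0,0,0],0],
])

```text
t: 5.85
tool_pos: [0.408, -0.087, 0.2721]
orientation: [-1.24, -2.886, 0.0]
force: [-0.8, 0.2, -0.6]
opening: 0.0158
```

Call:
apply_moves([
  [5,[0,0,3],0],
  [5,[0,0,3],0],
  [5,[0,0,3],0],
  [5,[0,0,0],0],
  [5,[0,0,0],0],
])

```text
t: 6.48
tool_pos: [0.4081, -0.087, 0.2633]
orientation: [-1.24, -2.886, 0.0]
force: [-1.6, 0.3, -0.3]
opening: 0.0162
```

Call:
apply_moves([
  [0,[0,0,0],0],
  [0,[0,0,0],0],
  [0,[0,0,-2],0],
  [0,[0,0,-2],0],
  [0,[0,0,-2],0],
], grip_force=60)

```text
t: 7.1
tool_pos: [0.408, -0.087, 0.2694]
orientation: [-1.241, -2.886, -0.0]
force: [-0.6, 0.0, -1.7]
opening: 0.015
```

Call:
apply_moves([
  [0,[0,0,-4],0],
  [0,[0,0,-4],0],
  [0,[0,0,-4],0],
  [0,[0,0,-4],0],
  [0,[0,0,0],0],
])

```text
t: 7.72
tool_pos: [0.4083, -0.087, 0.2858]
orientation: [1.24, 2.885, 0.0]
force: [0.6, -0.3, -1.8]
opening: 0.0157
```

Run:
```python
from h import *
s=robot.read_state(); print(s["t"],s["tool_pos"],s["force"],s["wrist_torque"],s["opening"])
b=np.array(viewer.read_camera("scene")); cv2.imwrite("pics/s3.png",b)
cv2.imwrite("pics/c3.png",cv2.resize(b[165:305,160:290],(520,560),interpolation=cv2.INTER_CUBIC))
```

```text
7.725 [ 0.40829456 -0.08702869  0.28578899] [ 0.56776586 -0.29823181 -1.76650651] [ 0.13276374  0.13192016 -0.00569471] 0.01565156767333425
```

View pics/c3.png

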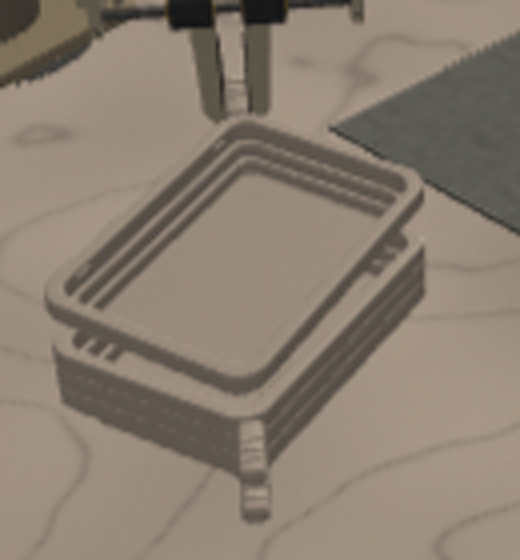

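It's clear of the far nubs, still level to within a few degrees, and the lower three are in place. I'll lift on and carry it.

Call:
apply_moves([
  [0,[0,0,-6],0],
  [0,[0,0,-10],0],
  [0,[0,0,-12],0],
  [0,[0,0,-12],0],
  [0,[0,0,-12],0],
])

```text
t: 8.4
tool_pos: [0.4081, -0.087, 0.3384]
orientation: [1.24, 2.886, 0.0]
force: [0.1, 0.4, -0.7]
opening: 0.0154
```

Call:
apply_moves([
  [0,[0,0,-12],0],
  [0,[0,0,-9],0],
  [0,[0,0,-4],0],
  [0,[0,0,0],0],
])

```text
t: 8.9
tool_pos: [0.4081, -0.087, 0.3624]
orientation: [1.24, 2.886, 0.0]
force: [0.1, -0.5, -2.3]
opening: 0.0156
```

Call:
apply_moves([
  [0,[5,5,0],0],
  [0,[10,10,0],0],
  [0,[15,15,0],0],
  [0,[20,20,0],0],
  [0,[20,20,0],0],
])

```text
t: 9.52
tool_pos: [0.4104, 0.0136, 0.362]
orientation: [-1.24, -2.886, -0.0]
force: [-0.1, 0.1, -1.0]
opening: 0.015
```

Call:
apply_moves([
  [0,[20,20,0],0],
  [0,[20,20,0],0],
  [0,[20,20,0],0],
  [0,[20,20,0],0],
  [0,[20,20,0],0],
])

```text
t: 10.15
tool_pos: [0.4138, 0.1552, 0.362]
orientation: [-1.239, -2.886, -0.0]
force: [-0.0, -0.9, -1.8]
opening: 0.0155
```

Call:
apply_moves([
  [0,[20,20,0],0],
  [0,[20,20,0],0],
  [0,[20,20,0],0],
  [0,[14,14,0],0],
  [0,[8,8,0],0],
])

```text
t: 10.78
tool_pos: [0.4171, 0.2705, 0.362]
orientation: [-1.239, -2.887, 0.0]
force: [0.4, -0.1, -1.3]
opening: 0.0153
```

Call:
apply_moves([
  [0,[3,3,0],0],
  [0,[0,0,0],0],
  [0,[0,0,0],0],
  [0,[0,0,0],0],
  [0,[0,0,0],0],
])

```text
t: 11.4
tool_pos: [0.4177, 0.2732, 0.3623]
orientation: [1.241, 2.886, 0.0]
force: [-0.2, 0.0, -2.2]
opening: 0.015
```

Run:
```python
from h import *
s=robot.read_state(); print(s["t"],s["tool_pos"],s["force"],s["wrist_torque"],s["opening"],np.abs(s["dq"]).max())
a=np.array(viewer.read_camera("top")); b=np.array(viewer.read_camera("scene"))
cv2.imwrite("pics/t4.png",a);cv2.imwrite("pics/s4.png",b)
g=lambda i,x,y:cv2.resize(i[y:y+200,x:x+200],(400,400),interpolation=cv2.INTER_CUBIC)
cv2.imwrite("pics/c4.png",np.hstack([g(a,160,130),g(b,165,110)]))
M=Ro.from_rotvec(s["orientation"]).as_matrix(); C=np.array(s["tool_pos"])+M@[-.147,0,.2]; print(C, proj("top",C),proj("scene",C))
```

```text
11.4 [0.41766277 0.2732173  0.36229947] [-0.19472856  0.00665879 -2.20269138] [0.09233862 0.15255373 0.04540265] 0.014952459524835038 0.005352824079085706
[0.51879393 0.166515   0.16230921] [219.81112126 230.71864561] [305.50869307 149.08735754]
```

View pics/c4.png

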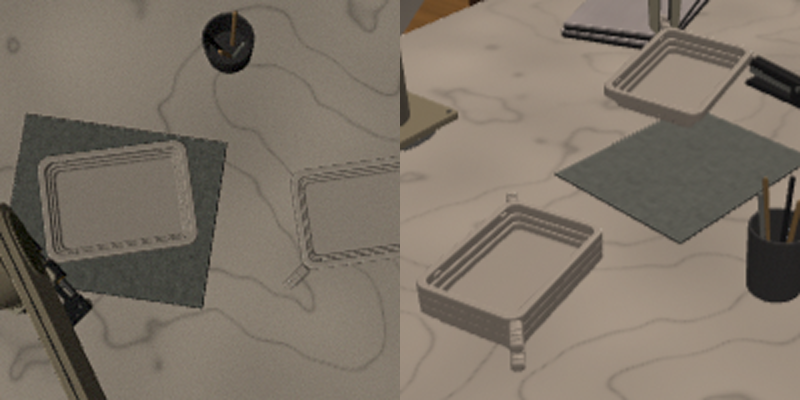

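Call:
apply_moves([
  [0,[6,6,0],0],
  [0,[8,8,0],0],
  [0,[4,4,0],0],
  [0,[0,0,0],0],
  [0,[0,0,0],0],
])

```text
t: 12.12
tool_pos: [0.4182, 0.299, 0.3621]
orientation: [-1.24, -2.886, 0.0]
force: [-0.6, -0.4, -1.2]
opening: 0.0157
```

Run:
```python
from h import *
P=lambda n:(lambda c,R,t:np.diag([c["fx"],c["fy"],1])@np.c_[R,t]+np.outer([c["cx"],c["cy"],0],np.r_[R,t[None]][2:3].tolist()[0]+[t[2]]) if 0 else np.array([[c["fx"],0,c["cx"]],[0,c["fy"],c["cy"]],[0,0,1]])@np.c_[R,t])(*cal(n))
T=np.array([[251.5,201.5],[181,210],[257,258.5],[184,259]],float).T; S=np.array([[308.5,172],[341,136],[268.5,156],[296,124]],float).T
X=cv2.triangulatePoints(P("top"),P("scene"),T,S); X=(X[:3]/X[3]).T; print(X.round(3))
n=np.linalg.svd(X-X.mean(0))[2][2]; print("tilt",np.degrees(np.arccos(abs(n[2]))),"centre",X.mean(0))
s=robot.read_state(); print(s["t"],s["tool_pos"],s["force"],s["opening"])
```

```text
[[0.598 0.074 0.154]
 [0.576 0.273 0.18 ]
 [0.446 0.066 0.159]
 [0.434 0.258 0.19 ]]
tilt 8.62524626948267 centre [0.51357932 0.16794606 0.17057213]
12.125 [0.4182187  0.29901199 0.36212762] [-0.63980325 -0.41267169 -1.18696963] 0.015696187591701383
```

The tilt reads about 8.6°, and that's only rough. I'll measure it more finely and check for creep.

Run:
```python
from h import *
a=np.array(viewer.read_camera("top")); b=np.array(viewer.read_camera("scene"))
for _ in range(15): viewer.read_camera("scene")
a2=np.array(viewer.read_camera("top")); b2=np.array(viewer.read_camera("scene"))
for i,j,x,y in((a,a2,170,190),(b,b2,255,95)):
    f=lambda q:np.float32(cv2.cvtColor(q[y:y+80,x:x+100],cv2.COLOR_BGR2GRAY)); print("shift",cv2.phaseCorrelate(f(i),f(j)))
cv2.imwrite("pics/t5.png",a2);cv2.imwrite("pics/s5.png",b2)
g=lambda i,x,y:cv2.resize(i[y:y+100,x:x+100],(400,400),interpolation=cv2.INTER_CUBIC)
cv2.imwrite("pics/c5.png",np.hstack([g(a2,160,180),g(b2,260,90)])); print(robot.read_state()["t"])
```

```text
shift ((0.00525590401087328, -0.026609232355319534), 1.0319140520095824)
shift ((0.06647308712311428, -0.017033831066122218), 0.9920554412007332)
13.075
```

View pics/c5.png

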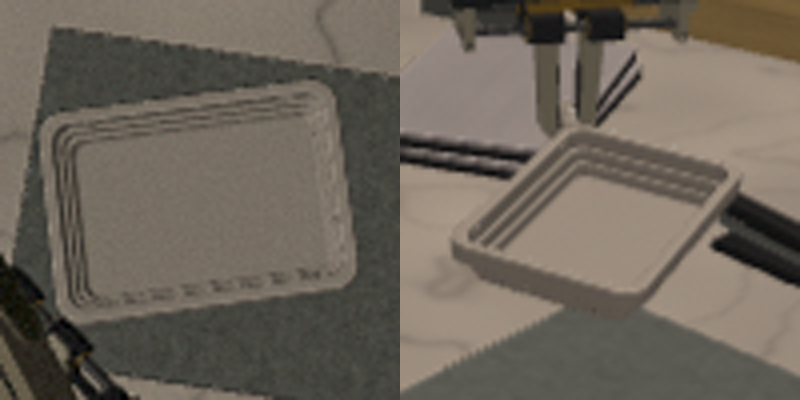

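Run:
```python
from h import *
def P(n):
    c,R,t=cal(n); return np.array([[c["fx"],0,c["cx"]],[0,c["fy"],c["cy"]],[0,0,1]])@np.c_[R,t]
T=(np.array([[331,78.5],[39,118],[358.5,288],[64,325]])/4+[160,180]).T   # far, +x+y, -x-y, tab corner
S=(np.array([[241,301.5],[349.6,171],[54,239.7],[160.5,119]])/4+[260,90]).T
X=cv2.triangulatePoints(P("top"),P("scene"),T,S); X=(X[:3]/X[3]).T; print(X.round(3), [np.linalg.norm(X[i]-X[j]).round(3) for i,j in((0,1),(2,3),(0,2),(1,3))])
n=np.linalg.svd(X-X.mean(0))[2][2]; print("tilt",np.degrees(np.arccos(abs(n[2]))),n,X.mean(0))
for i in range(4): print((proj("top",X[i])-T[:,i]).round(2),(proj("scene",X[i])-S[:,i]).round(2))
# prediction for given tilt along the diagonal: scene/top pixels of the rim corners
s=robot.read_state(); tp=np.array(s["tool_pos"]); M=Ro.from_rotvec(s["orientation"]).as_matrix()
for a in (4,6,8,10):
    A=np.radians(a); ud=M@[-1,0,0]; d=ud*np.cos(A)-np.array([0,0,np.sin(A)]); up=ud*np.sin(A)+np.array([0,0,np.cos(A)]); l=np.cross(up,d)
    tab=tp+[0,0,-.170]; c=tab+d*.147+up*.006; w=2*np.radians(35.5)
    co=[c+.129*d, c-.129*d]+[c+.129*(np.cos(k)*d+np.sin(k)*l) for k in(w,-w,)]
    co+= [c-.129*(np.cos(k)*d+np.sin(k)*l) for k in(w,)]
    print(a,[((proj("scene",x)-[260,90])*4).round(0).tolist() for x in co[:2]],[((proj("top",x)-[160,180])*4).round(0).tolist() for x in co[:2]])
```

```text
[[0.607 0.102 0.164]
 [0.579 0.306 0.179]
 [0.46  0.083 0.176]
 [0.43  0.28  0.195]] [np.float64(0.206), np.float64(0.2), np.float64(0.149), np.float64(0.151)]
tilt 7.155511550551865 [ 0.10293666 -0.07014234  0.99221172] [0.5190745  0.19277012 0.17838193]
[-0.09 -0.13] [-0.24  0.03]
[-0.1  -0.16] [-0.25  0.03]
[-0.61 -0.76] [-1.37  0.1 ]
[0.79 1.09] [ 1.69 -0.19]
4 [[240.0, 284.0], [172.0, 114.0]] [[333.0, 74.0], [59.0, 329.0]]
6 [[239.0, 296.0], [172.0, 115.0]] [[334.0, 76.0], [59.0, 329.0]]
8 [[238.0, 308.0], [172.0, 115.0]] [[334.0, 79.0], [59.0, 328.0]]
10 [[237.0, 320.0], [172.0, 116.0]] [[333.0, 82.0], [60.0, 328.0]]
```

The tilt is about 7° by both methods, with no creep. The tray's centre is 3 mm from the mat's middle and its underside is about 0.14 m up. One numeric check of the pack and bystanders, then I'll hand it in.

Run:
```python
from h import *
a,b=[cv2.cvtColor(cv2.imread(f"pics/{n}.png"),cv2.COLOR_BGR2GRAY).astype(np.float32) for n in("scene0","s5")]
for nm,x,y,w,h in(("pack tabs",212,266,26,34),("pack lower",172,246,60,30),("pot",330,190,48,75),("stapler",332,135,45,32),("mouse",105,310,65,48)):
    p,q=a[y:y+h,x:x+w],b[y:y+h,x:x+w]; print(nm,np.round(cv2.phaseCorrelate(p,q)[0],2),np.abs(p-q).mean().round(1))
s=robot.read_state(); print(s["t"],s["tool_pos"],s["opening"],s["force"])
order.close_job()
```

```text
pack tabs [ 0.22 -0.11] 4.8
pack lower [-0.71 -0.17] 11.1
pot [0.02 0.47] 1.1
stapler [ 0.65 -0.13] 4.3
mouse [-0.01  0.04] 1.3
13.075 [0.41826577 0.2989773  0.36223238] 0.015382299768001248 [-0.12740174  0.34360769 -1.97641767]
the job is handed in; nothing more can be done
```

I peeled the top tray off the pack by its tab and handed the job in at about 13 s, with the tray held still above the middle of the mat. The hand-in gave no verdict.

**How it went:** I pinched the tab at 8 N and raised it about 30 mm. At 24 mm the picture showed the opposite corner still down in the nest; I took no picture at the full 30 mm. I then eased back to about 22 mm, clamped at 60 N, lifted the tray clear and carried it over.

**Last checks:**
- **Position:** the tray's centre measured about 3 mm from the mat's middle, with its underside about 14 cm up.
- **Level:** the tilt is about 7°, inside the 11° limit but not truly level. A first, rougher measurement gave 8.6°.
- **Stillness:** nothing shifted in the pictures over about 1 s, and the tab was still gripped (opening 15.4 mm).
- **Lower trays and bystanders:** all matched the first picture to within about 0.7 pixel. The lower-pack and stapler comparisons are weaker, because the view there had changed: the top tray was gone from the pack, and the raised tray was close to the stapler.

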